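Lay out the bench for a rotor analyser run

ROBOT

A 6-joint arm with a two-finger parallel gripper is mounted at the origin on the work surface. World frame = base frame: x ahead of the robot, y to its left, z up, the work surface at z = 0. Lengths are in m, angles in rad, forces in N, time in s.
With the tool pointing down it reaches from about 0.35 to 0.975 m from the base axis. Payload 4.9 kg.
Tool frame: the origin (TCP) lies on the centre line of the jaws, within the pads' length; the fingertips stand 8 mm ahead of it and the grasp point (between the pads) lies 11 mm behind it; z points along the fingers, y is the direction in which the jaws open and shut (so a half turn about z gives the same grasp; the last joint's range is limited). The gripper opens to 85 mm and grips with 20 to 120 N. Pads are 22 mm wide; open, the fingers measure 114 mm over their backs; the gripper's body (76 mm by 85 mm) begins 54 mm behind the grasp point. The pads swing forward as they close: fully open they stand 13 mm farther back than shut.
Start: joints at [-1.263, 0.053, 1.613, -0, 1.476, -0.119], TCP at [0.259, -0.569, 0.239] pointing down, gripper open.
Joint ranges: [-3.01, 3.01], [-1.01, 2.22], [0.06, 2.58], [-1.02, 4.17], [0.09, 2.62], [-3.14, 3.14]. Speed limits (rad/s): [2.57, 2.57, 3.14, 3.14, 3.14, 3.14].

INTERFACE

Orientations are given as a rotation vector (axis times angle).
In Python, from station import get_obs, get_image, calibration, finish_job gives the robot as it stands. The module is installed in compiled form; this text tells all that it offers.
- The arm moves only by the shell command python3 -m jog 'ROWS' [FORCE]. ROWS is JSON, a list of rows, each a list of 7 numbers: the shift along the tool's x, y, z in cm, then the turn, a rotation vector about the tool's x, y, z in rad, then the closure in counts, from 0 (fully open) to 255 (shut). In form: [[dx, dy, dz, ax, ay, az, jaw], ...]. A call has 1 to 8 rows; each row is the pose to reach, as a shift and turn from the pose measured when the call began, along the tool's axes at that moment; what a row does not reach only later rows make up. A row lasts 1/12 s, in which the tool goes at most 41.7 mm and 7.16 degrees, less where a joint would pass 70% of its speed; a pose out of reach is approached as far as the arm can. A call with a gripper value outside its range is refused whole. The fingers move at their own pace and stop on an object; FORCE is the grip in N (left out, the last holds). Time passes only in rows, so rows that repeat a pose let the fingers close. It gives the time, the measured TCP pose, the force and the opening at its end, in the units of the state.
- get_obs(): the state, without advancing time (a new reading comes with each control period).
- get_image(name): name is "side" or "top" or "wrist"; returns the picture (480x640x3 uint8, red, green, blue); there is no depth.
- calibration(name): a dict with "vfov" (degrees; the focal length in pixels is half the picture's height over the tangent of half this angle, whatever the lens; pixels are square), "cx", "cy" (the principal point, pixels), "dist_coeffs" ([k1, k2, p1, p2, k3] as OpenCV has them; the pictures are not rectified), "R" (3x3) and "t" (3): a world point X has camera coordinates R X + t. Camera axes: x right, y down, z forward; pixel columns grow to the right and rows downward; lengths in m; the calibration is good to about 2 mm. A picture is of the moment at which its call begins: read the wrist's pose just before it. calibration takes no time and is no camera call; for the wrist camera it gives the pose at the moment of the call.
- finish_job(): hands the job in, once; it reports no verdict.
The state is a dict: "t": time; "q": joint angles; "dq": joint speeds; "effort": joint torques, N m; "tool_pos": TCP position; "tool_rot": TCP orientation; "contact_force": force on the tool from outside, world axes, zero at the start; "wrist_torque": the same for the moment, N m; "opening": finger opening in m.
Only numpy, scipy, OpenCV 4.12 (cv2) and the standard library are available. Lean on these libraries where they do the work, as an engineer would, in place of code of your own. Each camera call takes 0.05 s, during which the arm holds its last target. There are 200 camera calls.

TASK

Lay out the kit for the next blood analysis: put the clear rotor disc centred on top of the round stand, the black block of sample tubes in the middle of the small white tray with its long side along the tray's long side, and the white jar on the bench halfway between stand and tray. Then stand the tall amber vial behind the jar (on the side away from the robot) and the short amber vial in front of it (robot's side), square to the line from stand to tray, each with about 3 cm of clear bench between it and the jar. Keep everything upright, set each thing down gently without dropping it, and leave the beaker, the timer and the tip box where they are.

Things in the scene. Friction and masses are not known exactly. Their poses are not given: they have to be found in the camera images.
- rotor: Clear plastic cuvette disc with thin grey spokes round its edge, 84 mm across and 14 mm thick, lying flat, with a black round hub 26 mm across standing up from its middle to 44 mm above the underside (grip the hub). Loose, about 80 g. Origin: centre of the underside; z up. Any turn about z will do.
- block: Black plastic block holding six short capped tubes: 80 mm along its x, 44 mm along its y, 55 mm tall; the tubes stand up to 80 mm. Loose, about 180 g. Grip across the 44 mm, on the block's upper half. Origin: centre of the underside; z up. Either way round will do.
- jar: White plastic screw-lid jar, round, 46 mm across, 62 mm tall, standing on the bench. Loose, about 110 g. Origin: centre of the underside.
- tall_vial: The taller of two amber glass vials with a white cap: 26 mm across (cap 23 mm), 66 mm tall with its cap, upright. Loose, about 40 g. Origin: centre of the underside.
- short_vial: The shorter of two amber glass vials with a white cap: 26 mm across (cap 23 mm), 38 mm tall with its cap (the cap is the top 12 mm), upright. Loose, about 40 g. Origin: centre of the underside.
- stand: Round loading stand fixed to the bench: grey foot 100 mm across, flat black top plate 90 mm across at 36 mm height. Origin: centre of the underside. Its centre is always 400 mm from the tray's centre; either of the two may be on the robot's left. Its y axis runs along the line between stand and tray (to the robot's left, or nearly so), its x axis points away from the robot, square to that line.
- tray: Small white enamel tray with a black rim, fixed to the bench: 130 mm along its x (the short side, pointing away from the robot), 150 mm along its y (the long side); floor 4 mm thick, walls 4 mm, rim 15 mm high. Origin: centre of the underside.
- beaker: Bystander: glass beaker, 60 mm across, 65 mm tall, loose, at the back of the bench. Leave it. Origin: centre of the underside.
- timer: Bystander: grey bench timer lying flat, 50 by 65 by 20 mm, loose, at the back of the bench. Leave it. Origin: centre of the underside.
- tip_box: Bystander: pipette tip box, 80 by 115 by 53 mm, loose, on the robot's left. Leave it. Origin: centre of the underside.

How it is judged:
At the end, for the whole second after the job is handed in: Rotor flat on the stand within 12 mm of centre; block on the tray floor within 15 mm of its middle, long sides parallel within 0.2 rad; jar within 15 mm of midway; vials behind (tall) and in front (short), 50 to 80 mm from the jar's centre, within 18 mm of square; upright, released, at rest (horizontal distance between rotor and stand below 0.012 m and z of rotor in the frame of stand between 0.032 and 0.04 m and x of block in the frame of tray between -0.015 and 0.015 m and y of block in the frame of tray between -0.015 and 0.015 m and z of block in the frame of tray between 0 and 0.008 m and angle between the x axis of block and the y axis of tray, either way round below 0.2 rad and horizontal distance between jar and stand below 0.216 m and horizontal distance between jar and tray below 0.216 m and x of jar in the frame of stand between -0.015 and 0.015 m and horizontal distance between tall_vial and jar between 0.05 and 0.08 m and x of tall_vial in the frame of stand between 0.04 and 0.09 m and (y of tall_vial in the frame of stand between 0.182 and 0.218 m or y of tall_vial in the frame of stand between -0.218 and -0.182 m) and horizontal distance between each of tall_vial, short_vial and tray below 0.235 m and horizontal distance between short_vial and jar between 0.05 and 0.08 m and x of short_vial in the frame of stand between -0.09 and -0.04 m and (y of short_vial in the frame of stand between 0.182 and 0.218 m or y of short_vial in the frame of stand between -0.218 and -0.182 m) and height (world z) of jar between -0.004 and 0.004 m and height (world z) of tall_vial between -0.004 and 0.004 m and height (world z) of short_vial between -0.004 and 0.004 m and angle between each of rotor, block, jar, tall_vial, short_vial's own z axis and vertical below 0.12 rad and linear speed of each of rotor, block, jar, tall_vial, short_vial below 0.02 m/s and contact force between each of rotor, block, jar, tall_vial, short_vial and the fingers below 0.05 N); the robot touches nothing.
It fails at once if the beaker, the timer or the tip box is pushed more than 15 mm from its place (distance of any of beaker, timer, tip_box from where it was at the start of the episode above 0.015 m).
It fails at once if the rotor, block, jar or a vial is dropped, thrown or knocked: it moves faster than 0.6 m/s with no finger on it ((linear speed of rotor above 0.6 m/s and contact force between rotor and the fingers below 0.05 N) or (linear speed of block above 0.6 m/s and contact force between block and the fingers below 0.05 N) or (linear speed of jar above 0.6 m/s and contact force between jar and the fingers below 0.05 N) or (linear speed of tall_vial above 0.6 m/s and contact force between tall_vial and the fingers below 0.05 N) or (linear speed of short_vial above 0.6 m/s and contact force between short_vial and the fingers below 0.05 N)).
It fails at once if the rotor, block, jar or a vial is tipped over (angle between any of rotor, block, jar, tall_vial, short_vial's own z axis and vertical above 0.8 rad).
It also fails if it takes over 131 s, if anything falls off the work surface, if the arm or the gripper's body presses on something with over 40 N, if the wrist force passes 120 N, or if a joint passes its speed limit or range.

## Working session

There is one attempt and no reset: what is moved stays moved. The work goes in short steps, Python scripts to look and compute and a shell command to move; the robot and the scene stay as the last step left them, time stands still between calls to the robot, and variables do not carry over. Pictures are saved under pics/ and viewed, about 12 in all and at most 16, crops included, and the job is handed in when it is done.

```bash
mkdir -p pics; cat > h.py <<'E'
import numpy as np, cv2
from station import get_obs,get_image,calibration
from scipy.spatial.transform import Rotation as R
def K(c):
    f=240/np.tan(np.radians(c['vfov'])/2); return np.array([[f,0,c['cx']],[0,f,c['cy']],[0,0,1]])
def ray(c,uv,z):
    p=cv2.undistortPoints(np.array(uv,float).reshape(-1,1,2),K(c),np.array(c['dist_coeffs'],float)).reshape(-1,2)
    Rm=np.array(c['R']);t=np.array(c['t']);o=-Rm.T@t
    d=np.c_[p,np.ones(len(p))]@Rm
    return o+d*((z-o[2])/d[:,2])[:,None]
def proj(c,X):
    Rm=np.array(c['R']); return cv2.projectPoints(np.array(X,float).reshape(-1,3),cv2.Rodrigues(Rm)[0],np.array(c['t'],float),K(c),np.array(c['dist_coeffs'],float))[0].reshape(-1,2)
def snap(n,f):
    c=calibration(n); im=get_image(n); cv2.imwrite(f,im[...,::-1]); return c,im
def rel(x,y,z,yaw=None):
    "shift in tool axes (cm) to world target, and az to make tool-y direction yaw (mod pi)"
    o=get_obs(); M=R.from_rotvec(o['tool_rot']).as_matrix()
    d=M.T@(np.array([x,y,z])-o['tool_pos'])*100
    a=None
    if yaw is not None:
        cur=np.arctan2(M[1,1],M[0,1]); e=(yaw-cur+np.pi/2)%np.pi-np.pi/2
        a=-e
    print('t',round(o['t'],2),'pos',np.round(o['tool_pos'],4),'shift',np.round(d,2),'az',a,'q6',round(o['q'][5],2),'op',round(o['opening'],4))
E
python3 - <<'E'
from h import *
for n in('top','side','wrist'):
    c,im=snap(n,f'pics/{n}0.png'); print(n,c['vfov'],c['dist_coeffs'],np.round(-np.array(c['R']).T@np.array(c['t']),3),np.round(c['R'],2).tolist())
o=get_obs();print(o); print(R.from_rotvec(o['tool_rot']).as_matrix().round(2))
E
```

```text
top 53.16871179540048 [-0.06262371  0.          0.          0.          0.        ] [0.465 0.057 1.077] [[-0.01, -1.0, -0.03], [-0.99, 0.01, -0.13], [0.13, 0.03, -0.99]]
side 44.81229725175649 [-0.05188941  0.          0.          0.          0.        ] [0.303 1.165 1.131] [[-0.97, -0.23, -0.02], [-0.14, 0.67, -0.73], [0.18, -0.7, -0.69]]
wrist 60.840781869678075 [-0.08324272  0.          0.          0.          0.        ] [ 0.319 -0.541  0.373] [[0.41, -0.91, -0.0], [-0.88, -0.4, 0.26], [-0.24, -0.11, -0.96]]
{'t': 0.15, 'q': array([-1.26301298e+00,  5.32315894e-02,  1.61396556e+00,  1.56285121e-05,
        1.47600084e+00, -1.19026934e-01]), 'dq': array([-0.00201585, -0.00113125, -0.0055628 , -0.00050852,  0.00049693,
        0.00409182]), 'effort': array([-1.09105313e-04, -3.94242561e+01, -3.70721877e+01, -1.44806286e-04,
        4.64681230e-03, -4.85235830e-06]), 'tool_pos': array([ 0.25857708, -0.56848795,  0.23833686]), 'tool_rot': array([-3.06876403e+00, -6.65013737e-01,  2.13199228e-04]), 'contact_force': array([0.20503496, 0.4750316 , 0.74157952]), 'wrist_torque': array([ 0.04850171,  0.00393029, -0.00713156]), 'opening': 0.08557694214942477}
[[ 0.91  0.41 -0.  ]
 [ 0.41 -0.91  0.  ]
 [ 0.   -0.   -1.  ]]
```

View pics/top0.png

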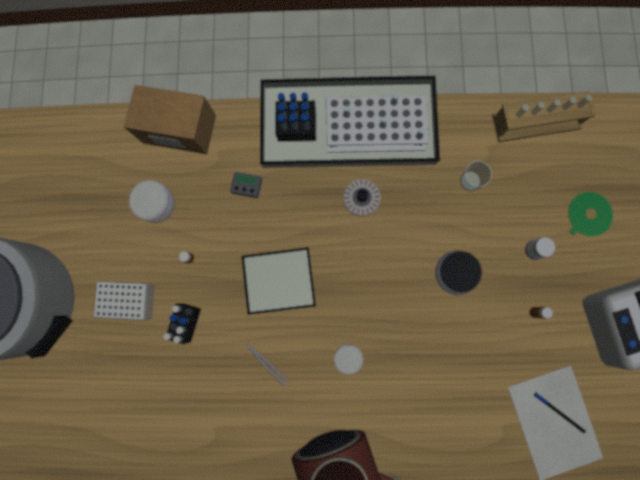

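View pics/side0.png

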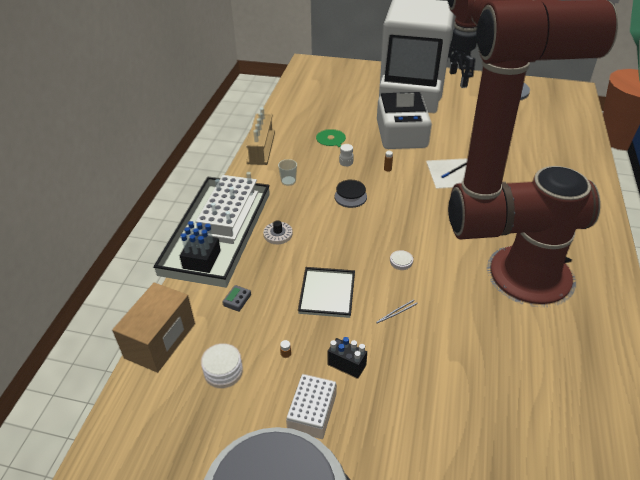

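Top view: rotor (362,196), stand (459,271), tray (278,281), jar (540,247), tall vial (542,313), short vial (185,257), block (181,323). There is a flat dish at (348,360), which is a distractor. Next I'll measure these with masks.

```bash
cat > m.py <<'E'
from h import *
c=calibration('top'); im=cv2.imread('pics/top0.png'); hsv=cv2.cvtColor(im,cv2.COLOR_BGR2HSV)
def blob(box,lo,hi):
    x0,y0,x1,y1=box; m=cv2.inRange(hsv[y0:y1,x0:x1],lo,hi); 
    cs=cv2.findContours(m,cv2.RETR_EXTERNAL,cv2.CHAIN_APPROX_NONE)[0]
    return max(cs,key=cv2.contourArea)+np.array([x0,y0])
white=((0,0,130),(180,70,255)); dark=((0,0,0),(180,255,60))
def show(n,k,z):
    (u,v),r=cv2.minEnclosingCircle(k); m=cv2.moments(k); g=(m['m10']/m['m00'],m['m01']/m['m00'])
    print(n,np.round((u,v,r),1),np.round(g,1),np.round(ray(c,[(u,v),g],z),4).tolist(),'bb',cv2.boundingRect(k))
show('jar',blob((525,230,560,265),*white),.062)
show('tall',blob((535,300,560,325),*white),.066)
show('short',blob((172,245,200,270),*white),.038)
show('stand',blob((430,240,490,300),*dark),.036)
show('rotorhub',blob((350,184,374,208),*dark),.044)
k=blob((338,175,386,220),(0,0,0),(180,70,255)); show('rotor',k,.014)
k=blob((235,240,325,320),(0,0,0),(180,255,75)); show('tray',k,.015)
q=cv2.approxPolyDP(cv2.convexHull(k),5,True).reshape(-1,2); X=ray(c,q,.015); print(q.tolist(),X.round(4).tolist()); print(cv2.minAreaRect(X[:,:2].astype(np.float32)))
k=blob((160,295,205,350),*dark); show('block',k,.055)
E
python3 m.py; python3 -c "
import cv2
im=cv2.imread('pics/top0.png')
a=cv2.resize(im[295:350,155:210],(390,390),interpolation=2);b=cv2.resize(im[225:325,520:575],(300,545),interpolation=2)
b=b[:390];import numpy as np
cv2.imwrite('pics/crop.png',cv2.convertScaleAbs(np.hstack([a,b]),alpha=1.6))"
```

```text
jar [545.8 246.5   9.5] [545.6 246.4] [[0.5811, -0.3952, 0.062], [0.5812, -0.3948, 0.062]] bb (537, 237, 18, 19)
tall [547.3 313.    5.3] [547.4 312.5] [[0.4407, -0.3874, 0.066], [0.4418, -0.3876, 0.066]] bb (543, 308, 10, 11)
short [183.  255.5   4.9] [183.1 255.7] [[0.5753, 0.3898, 0.038], [0.5748, 0.3894, 0.038]] bb (179, 251, 9, 10)
stand [460.1 271.4  20.8] [460.1 271.5] [[0.5326, -0.2157, 0.036], [0.5324, -0.2158, 0.036]] bb (440, 251, 41, 42)
rotorhub [361.9 195.7   7. ] [361.9 195.5] [[0.7013, -0.0066, 0.044], [0.7016, -0.0066, 0.044]] bb (356, 189, 13, 14)
rotor [361.7 197.   19. ] [361.6 197.1] [[0.7051, -0.0078, 0.014], [0.705, -0.0075, 0.014]] bb (343, 179, 38, 37)
tray [278.1 280.5  44.3] [277.9 280.6] [[0.519, 0.1813, 0.015], [0.5189, 0.1819, 0.015]] bb (241, 247, 75, 67)
[[307, 247], [315, 305], [248, 313], [242, 256]] [[0.593, 0.1166, 0.015], [0.4643, 0.0999, 0.015], [0.4481, 0.2482, 0.015], [0.5748, 0.2626, 0.015]]
((0.5203747153282166, 0.18134593963623047), (0.12980954349040985, 0.14913800358772278), 6.472510814666748)
block [184.3 322.9  20.2] [184.5 322.5] [[0.4286, 0.3783, 0.055], [0.4295, 0.3779, 0.055]] bb (168, 304, 32, 40)
```

View pics/crop.png

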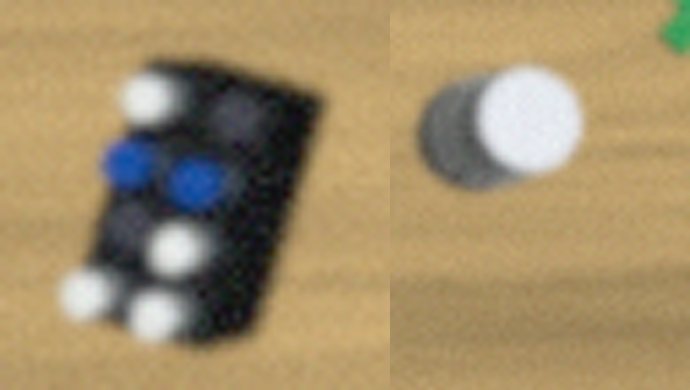

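```bash
python3 - <<'E'
from h import *
c=calibration('side'); print('analyser base',ray(c,[(381,138),(428,144),(440,105)],0).round(3).tolist())
print('dish',ray(c,[(401,262)],0).round(3).tolist())
c=calibration('top'); print('analyser z.1',ray(c,[(584,295),(640,275),(603,368)],.08).round(3).tolist()); print('tipbox z.053',ray(c,[(96,282),(95,318),(152,283),(150,320)],.053).round(3).tolist())
rel(.703,-.007,.22,np.pi/2+.03)
E
```

```text
analyser base [[0.486, -0.565, 0.0], [0.322, -0.561, 0.0], [0.3, -0.834, 0.0]]
dish [[0.344, 0.028, 0.0]]
analyser z.1 [[0.477, -0.461, 0.08], [0.516, -0.585, 0.08], [0.327, -0.491, 0.08]]
tipbox z.053 [[0.518, 0.579, 0.053], [0.439, 0.578, 0.053], [0.515, 0.452, 0.053], [0.435, 0.454, 0.053]]
t 0.15 pos [ 0.2586 -0.5685  0.2383] shift [ 63.7  -32.71   1.9 ] az 0.39680895048200426 q6 -0.12 op 0.0856
```

View pics/wrist0.png

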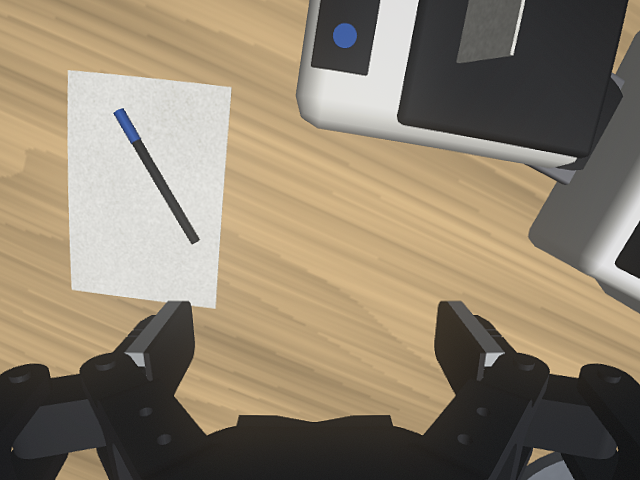

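```bash
P='python3 -m jog'
$P '[[10.8,-19.2,0,0,0,0,0],[10.8,-19.2,0,0,0,0,0],[10.8,-19.2,0,0,0,0,0],[10.8,-19.2,0,0,0,0,0],[10.8,-19.2,0,0,0,0,0],[10.8,-19.2,0,0,0,0,0]]'
python3 -c "
from h import *
rel(.703,-.007,.22,np.pi/2+.03)"
```

```text
t: 0.65
tool_pos: [0.2775, -0.3447, 0.2377]
tool_rot: [-3.066, -0.668, -0.0]
contact_force: [0.2, -0.2, 0.2]
opening: 0.0854
t 0.65 pos [ 0.2775 -0.3447  0.2377] shift [ 52.74 -12.99   1.87] az 0.3991745634227897 q6 0.08 op 0.0854
```

```bash
P='python3 -m jog'
R='[52.7,-13.0,1.8,0,0,0.4,0]'
$P '[[52.7,-13.0,1.8,0,0,0.4,0],[52.7,-13.0,1.8,0,0,0.4,0],[52.7,-13.0,1.8,0,0,0.4,0],[52.7,-13.0,1.8,0,0,0.4,0],[52.7,-13.0,1.8,0,0,0.4,0],[52.7,-13.0,1.8,0,0,0.4,0],[52.7,-13.0,1.8,0,0,0.4,0],[52.7,-13.0,1.8,0,0,0.4,0]]'
python3 -c "
from h import *
rel(.703,-.007,.18,np.pi/2+.03)"
```

```text
t: 1.32
tool_pos: [0.5229, -0.1512, 0.2281]
tool_rot: [-3.137, -0.046, 0.001]
contact_force: [1.4, -1.1, -0.2]
opening: 0.0854
t 1.32 pos [ 0.5229 -0.1512  0.2281] shift [ 18.43 -13.86   4.85] az -0.00037367179294367503 q6 1.12 op 0.0854
```

```bash
P='python3 -m jog'
$P '[[18.4,-13.9,4.8,0,0,0,0],[18.4,-13.9,4.8,0,0,0,0],[18.4,-13.9,4.8,0,0,0,0],[18.4,-13.9,4.8,0,0,0,0],[18.4,-13.9,4.8,0,0,0,0],[18.4,-13.9,4.8,0,0,0,0],[18.4,-13.9,4.8,0,0,0,0],[18.4,-13.9,4.8,0,0,0,0]]'
python3 - <<'E'
from h import *
c,im=snap('wrist','pics/w1.png'); rel(.703,-.007,.18)
hsv=cv2.cvtColor(im,cv2.COLOR_RGB2HSV)
print('expect hub',proj(c,[(.7015,-.0066,.044)]),'stand jar etc')
m=cv2.inRange(hsv,(0,0,0),(180,255,60))
for k in cv2.findContours(m,cv2.RETR_EXTERNAL,cv2.CHAIN_APPROX_NONE)[0]:
    if cv2.contourArea(k)>300:
        (u,v),r=cv2.minEnclosingCircle(k); print(np.round((u,v,r,cv2.contourArea(k))),ray(c,[(u,v)],.044).round(4))
E
```

```text
t: 1.98
tool_pos: [0.7026, -0.0054, 0.1786]
tool_rot: [-3.137, -0.05, 0.006]
contact_force: [-0.6, -0.7, -0.0]
opening: 0.0855
t 2.03 pos [ 0.7023 -0.0064  0.1795] shift [ 0.07  0.06 -0.05] az None q6 1.42 op 0.0854
expect hub [[316.05004422 230.44539329]] stand jar etc
[  320.   425.   324. 62824.] [[ 0.5418 -0.0146  0.044 ]]
[ 176.   96.  176. 1892.] [[0.7866 0.0854 0.044 ]]
[510.  80.  89. 704.] [[ 0.804  -0.1261  0.044 ]]
[  96.    9.   82. 3168.] [[0.8392 0.135  0.044 ]]
```

View pics/w1.png

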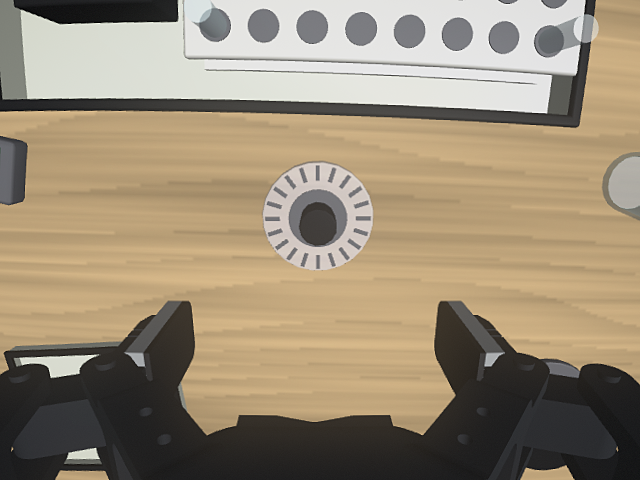

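Close view: disc centre (318,215), hub top about (318,230), in agreement with the estimate. The beaker and timer are well clear, so I'll descend and grip.

```bash
P='python3 -m jog'
python3 - <<'E'
from h import *
c=calibration('wrist'); print(ray(c,[(318,215)],.014),ray(c,[(318,230)],.044)); rel(.7020,-.0075,.028)
E
$P '[[0,0.1,4,0,0,0,0],[0,0.1,8,0,0,0,0],[0,0.1,12,0,0,0,0],[0,0.1,14,0,0,0,0],[0,0.1,15.2,0,0,0,0],[0,0.1,15.2,0,0,0,0]]'
$P '[[0,0,0,0,0,0,110],[0,0,0,0,0,0,140],[0,0,0,0,0,0,200],[0,0,0,0,0,0,255],[0,0,0,0,0,0,255],[0,0,0,0,0,0,255]]' 30
```

```text
[[ 0.70554436 -0.00902264  0.014     ]] [[ 0.70144053 -0.00895189  0.044     ]]
t 2.03 pos [ 0.7023 -0.0064  0.1795] shift [1.000e-02 1.600e-01 1.515e+01] az None q6 1.42 op 0.0854
t: 2.53
tool_pos: [0.6991, -0.0077, 0.0244]
tool_rot: [-3.137, -0.045, 0.013]
contact_force: [0.0, -0.4, -0.4]
opening: 0.0852
t: 3.03
tool_pos: [0.7003, -0.0078, 0.0264]
tool_rot: [-3.138, -0.046, 0.008]
contact_force: [-0.4, -0.2, 5.0]
opening: 0.0251
```

```bash
P='python3 -m jog'
$P '[[0,0,-2,0,0,0,255],[0,0,-5,0,0,0,255],[0,0,-9,0,0,0,255],[0,0,-11,0,0,0,255],[0,0,-11,0,0,0,255]]'
python3 -c "
from h import *
rel(.531,-.2155,.10)"
```

```text
t: 3.45
tool_pos: [0.7049, -0.0086, 0.1445]
tool_rot: [-3.139, -0.046, -0.011]
contact_force: [1.3, 0.3, 0.6]
opening: 0.0251
t 3.45 pos [ 0.7049 -0.0086  0.1445] shift [-18.02  20.18   4.29] az None q6 1.42 op 0.0251
```

```bash
P='python3 -m jog'
$P '[[-2,2.2,0,0,0,0,255],[-5,5.6,0,0,0,0,255],[-8,9,0,0,0,0,255],[-11,12.3,0,0,0,0,255],[-14,15.7,0,0,0,0,255],[-16.5,18.5,0,0,0,0,255],[-18,20.2,0,0,0,0,255],[-18,20.2,0,0,0,0,255]]'
$P '[[0,0,1,0,0,0,255],[0,0,2,0,0,0,255],[0,0,3,0,0,0,255],[0,0,3,0,0,0,255],[0,0,3,0,0,0,255]]'
python3 - <<'E'
from h import *
rel(.531,-.2155,.064)
c,im=snap('top','pics/t1.png'); cv2.imwrite('pics/t1c.png',cv2.resize(im[200:340,400:540,::-1],(560,560)))
c,im2=snap('side','pics/s1.png'); cv2.imwrite('pics/t1c.png',np.hstack([cv2.resize(im[220:320,410:510,::-1],(400,400)),cv2.resize(im2[140:240,300:400,::-1],(400,400))]))
E
```

```text
t: 4.12
tool_pos: [0.527, -0.2191, 0.1414]
tool_rot: [-3.14, -0.038, -0.006]
contact_force: [0.2, -0.1, -1.3]
opening: 0.0249
t: 4.53
tool_pos: [0.5267, -0.2176, 0.1094]
tool_rot: [-3.138, -0.041, -0.001]
contact_force: [-0.8, -0.7, -0.7]
opening: 0.025
t 4.53 pos [ 0.5267 -0.2176  0.1094] shift [ 0.44 -0.19  4.54] az None q6 1.02 op 0.025
```

View pics/t1c.png

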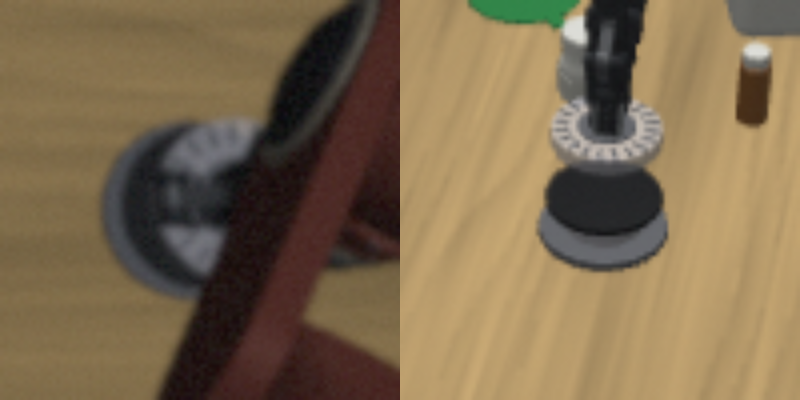

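Held level above the stand: the disc's top face is at about side pixel (351.5,173), the stand plate at about (351,190).

```bash
python3 - <<'E'
from h import *
c=calibration('side'); print(ray(c,[(351.5,172)],.097),ray(c,[(351,189.8)],.036), proj(c,[(.5325,-.2158,.036)]))
E
P='python3 -m jog'
$P '[[0.4,-0.2,1,0,0,0,255],[0.4,-0.2,2,0,0,0,255],[0.4,-0.2,3,0,0,0,255],[0.4,-0.2,3.6,0,0,0,255],[0.4,-0.2,4.0,0,0,0,255],[0.4,-0.2,4.3,0,0,0,255],[0.4,-0.2,4.4,0,0,0,255],[0.4,-0.2,4.4,0,0,0,255]]'
```

```text
[[ 0.52921819 -0.21801161  0.097     ]] [[ 0.52772244 -0.2105643   0.036     ]] [[349.76476889 188.55154695]]
t: 5.3
tool_pos: [0.5316, -0.2163, 0.0671]
tool_rot: [-3.14, -0.04, -0.005]
contact_force: [0.2, -0.2, 0.6]
opening: 0.0252
```

```bash
P='python3 -m jog'
$P '[[0,0,0.1,0,0,0,255],[0,0,0.2,0,0,0,255],[0,0,0.3,0,0,0,255],[0,0,0.4,0,0,0,255],[0,0,0.4,0,0,0,255],[0,0,0.4,0,0,0,255]]'
$P '[[0,0,0.05,0,0,0,255],[0,0,0.1,0,0,0,255],[0,0,0.1,0,0,0,255],[0,0,0.1,0,0,0,255]]'
```

```text
t: 5.8
tool_pos: [0.5316, -0.2163, 0.0631]
tool_rot: [-3.14, -0.04, -0.005]
contact_force: [0.1, 0.2, -0.8]
opening: 0.0249
t: 6.13
tool_pos: [0.5319, -0.2164, 0.0625]
tool_rot: [-3.14, -0.04, -0.006]
contact_force: [-0.3, 0.3, 1.1]
opening: 0.0253
```

```bash
P='python3 -m jog'
$P '[[0,0,0.05,0,0,0,255],[0,0,0.1,0,0,0,255],[0,0,0.1,0,0,0,255]]'
$P '[[0,0,0,0,0,0,160],[0,0,0,0,0,0,130],[0,0,-0.5,0,0,0,100],[0,0,-1.2,0,0,0,60],[0,0,-1.2,0,0,0,30],[0,0,-2,0,0,0,0],[0,0,-4,0,0,0,0],[0,0,-8,0,0,0,0]]'
python3 -c "
from h import *
rel(.578,-.398,.16,np.pi/2+.03)"
```

```text
t: 6.38
tool_pos: [0.532, -0.2164, 0.0624]
tool_rot: [-3.14, -0.04, -0.005]
contact_force: [-1.7, 2.1, 5.6]
opening: 0.0247
t: 7.05
tool_pos: [0.5284, -0.2147, 0.138]
tool_rot: [-3.134, -0.04, 0.009]
contact_force: [-0.3, 0.0, -0.8]
opening: 0.085
t 7.05 pos [ 0.5284 -0.2147  0.138 ] shift [ 4.48 18.43 -2.36] az -0.0046778539671361585 q6 1.03 op 0.085
```

```bash
P='python3 -m jog'
$P '[[1,3,-2.4,0,0,0,0],[2,7,-2.4,0,0,0,0],[3,11,-2.4,0,0,0,0],[4.5,15,-2.4,0,0,0,0],[4.5,18.4,-2.4,0,0,0,0],[4.5,18.4,-2.4,0,0,0,0],[4.5,18.4,-2.4,0,0,0,0],[4.5,18.4,-2.4,0,0,0,0]]'
python3 - <<'E'
from h import *
c,im=snap('wrist','pics/w2.png')
hsv=cv2.cvtColor(im,cv2.COLOR_RGB2HSV)
print('expect',proj(c,[(.581,-.395,.062)]),get_obs()['tool_pos'])
m=cv2.inRange(hsv,(0,0,190),(180,40,255))
for k in cv2.findContours(m,cv2.RETR_EXTERNAL,cv2.CHAIN_APPROX_NONE)[0]:
    if cv2.contourArea(k)>500:
        (u,v),r=cv2.minEnclosingCircle(k); print(np.round((u,v,r,cv2.contourArea(k))),ray(c,[(u,v)],.062).round(4))
E
```

```text
t: 7.72
tool_pos: [0.578, -0.3975, 0.1604]
tool_rot: [-3.134, -0.039, 0.01]
contact_force: [-0.2, 0.1, -0.5]
opening: 0.0853
expect [[310.79708465 238.18417526]] [ 0.57815588 -0.39681347  0.16045009]
[ 546.  471.   26. 1082.] [[ 0.4049 -0.5751  0.062 ]]
[ 310.  236.   38. 3618.] [[ 0.582  -0.3944  0.062 ]]
```

View pics/w2.png

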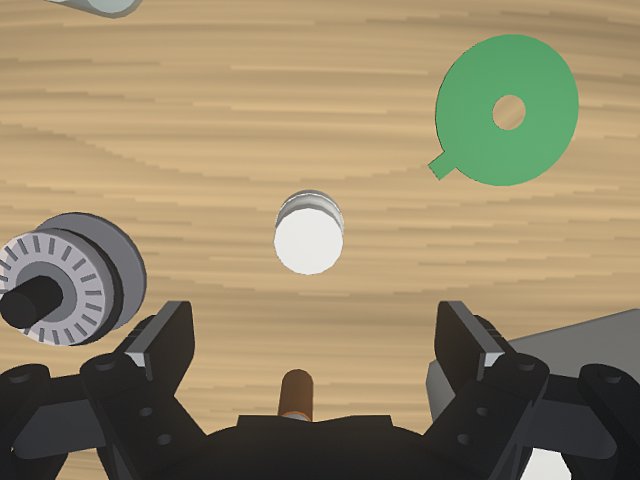

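The rotor sits on the stand, and the jar's lid is centred at (308,241), giving jar ≈ (0.579,-0.394).

```bash
P='python3 -m jog'
$P '[[0,-0.3,4,0,0,0,0],[0.1,-0.3,8,0,0,0,0],[0.1,-0.3,11,0,0,0,0],[0.1,-0.3,13.2,0,0,0,0],[0.1,-0.3,13.2,0,0,0,0],[0.1,-0.3,13.2,0,0,0,0]]'
$P '[[0,0,0,0,0,0,60],[0,0,0,0,0,0,90],[0,0,0,0,0,0,120],[0,0,0,0,0,0,180],[0,0,0,0,0,0,255],[0,0,0,0,0,0,255]]' 30
$P '[[0,0,-1,0,0,0,255],[0,0,-3,0,0,0,255],[0,0,-6,0,0,0,255],[0,0,-9,0,0,0,255],[0,0,-11,0,0,0,255],[0,0,-11,0,0,0,255]]'
python3 -c "
from h import *
rel(.526,-.017,.1,np.pi/2+.03)"
```

```text
t: 8.27
tool_pos: [0.5775, -0.3908, 0.0273]
tool_rot: [-3.131, -0.043, 0.013]
contact_force: [0.5, -0.1, -0.1]
opening: 0.0855
t: 8.77
tool_pos: [0.5788, -0.3917, 0.0304]
tool_rot: [-3.134, -0.043, 0.009]
contact_force: [-1.9, 1.3, 5.5]
opening: 0.0442
t: 9.27
tool_pos: [0.5824, -0.3951, 0.1488]
tool_rot: [3.141, 0.043, 0.006]
contact_force: [-0.1, -0.6, 0.1]
opening: 0.044
t 9.27 pos [ 0.5824 -0.3951  0.1488] shift [ -4.62 -37.95   4.84] az -0.002734774595799294 q6 0.84 op 0.044
```

```bash
P='python3 -m jog'
$P '[[-0.2,-2,0,0,0,0,255],[-0.6,-5,0,0,0,0,255],[-1.1,-9,0,0,0,0,255],[-1.6,-13,0,0,0,0,255],[-2.1,-17,0,0,0,0,255],[-2.6,-21,0,0,0,0,255],[-3,-25,0,0,0,0,255],[-3.5,-29,0,0,0,0,255]]'
python3 -c "
from h import *
rel(.526,-.017,.1,np.pi/2+.03)"
```

```text
t: 9.93
tool_pos: [0.5384, -0.1043, 0.1478]
tool_rot: [3.141, 0.042, 0.005]
contact_force: [0.4, 1.1, -0.7]
opening: 0.044
t 9.93 pos [ 0.5384 -0.1043  0.1478] shift [-1.02 -8.76  4.77] az -0.0032444833293672204 q6 1.22 op 0.044
```

```bash
P='python3 -m jog'
$P '[[-0.5,-4,0,0,0,0,255],[-1,-7,1,0,0,0,255],[-1,-8.7,3,0,0,0,255],[-1,-8.7,5,0,0,0,255],[-1,-8.7,7,0,0,0,255],[-1,-8.7,9,0,0,0,255],[-1,-8.7,9,0,0,0,255],[-1,-8.7,9,0,0,0,255]]'
python3 -c "
from h import *
rel(.526,-.017,.033,np.pi/2+.03)"
```

```text
t: 10.6
tool_pos: [0.5248, -0.0174, 0.0562]
tool_rot: [-3.141, -0.042, 0.001]
contact_force: [0.3, 0.3, -1.1]
opening: 0.0441
t 10.6 pos [ 0.5248 -0.0174  0.0562] shift [ 0.12 -0.03  2.32] az -0.0033533917977948136 q6 1.37 op 0.0441
```

```bash
P='python3 -m jog'
$P '[[0.1,0,1,0,0,0,255],[0.1,0,1.8,0,0,0,255],[0.1,0,2.2,0,0,0,255],[0.1,0,2.3,0,0,0,255],[0.1,0,2.4,0,0,0,255],[0.1,0,2.5,0,0,0,255],[0.1,0,2.6,0,0,0,255],[0.1,0,2.6,0,0,0,255]]'
$P '[[0,0,0.1,0,0,0,255],[0,0,0.1,0,0,0,255],[0,0,0.1,0,0,0,255]]'
```

```text
t: 11.27
tool_pos: [0.5262, -0.0174, 0.0306]
tool_rot: [-3.141, -0.042, -0.0]
contact_force: [-0.4, 0.3, -1.5]
opening: 0.0442
t: 11.52
tool_pos: [0.5266, -0.0174, 0.0305]
tool_rot: [-3.141, -0.042, -0.001]
contact_force: [-2.4, 0.4, 5.2]
opening: 0.0442
```

```bash
P='python3 -m jog'
$P '[[0,0,0,0,0,0,100],[0,0,0,0,0,0,70],[0,0,0,0,0,0,40],[0,0,-1,0,0,0,0],[0,0,-3,0,0,0,0],[0,0,-7,0,0,0,0],[0,0,-11,0,0,0,0],[0,0,-12,0,0,0,0]]'
python3 -c "
from h import *
rel(.442,-.388,.17,np.pi/2+.03)"
```

```text
t: 12.18
tool_pos: [0.5303, -0.0181, 0.1585]
tool_rot: [3.139, 0.042, 0.019]
contact_force: [1.0, -0.6, 1.4]
opening: 0.0855
t 12.18 pos [ 0.5303 -0.0181  0.1585] shift [-9.8  36.74 -1.19] az -0.0031761565323602525 q6 1.37 op 0.0855
```

```bash
P='python3 -m jog'
$P '[[-1,4,-1,0,0,0,0],[-2,8,-1,0,0,0,0],[-3,12,-1,0,0,0,0],[-4.2,16,-1,0,0,0,0],[-5.2,20,-1,0,0,0,0],[-6.4,24,-1,0,0,0,0],[-7.4,28,-1,0,0,0,60],[-8.5,32,-1,0,0,0,60]]'
$P '[[-0.8,3,0,0,0,0,60],[-1.3,4.8,0,0,0,0,60],[-1.3,4.8,0,0,0,0,60],[-1.3,4.8,0,0,0,0,60],[-1.3,4.8,0,0,0,0,60]]'
python3 - <<'E'
from h import *
c,im=snap('wrist','pics/w3.png')
hsv=cv2.cvtColor(im,cv2.COLOR_RGB2HSV)
print('expect',proj(c,[(.441,-.3875,.066)]),get_obs()['opening']); rel(.441,-.3875,.04)
m=cv2.inRange(hsv,(0,0,190),(180,40,255))
for k in cv2.findContours(m,cv2.RETR_EXTERNAL,cv2.CHAIN_APPROX_NONE)[0]:
    if cv2.contourArea(k)>300:
        (u,v),r=cv2.minEnclosingCircle(k); print(np.round((u,v,r,cv2.contourArea(k))),ray(c,[(u,v)],.066).round(4))
E
```

```text
t: 12.85
tool_pos: [0.4533, -0.3409, 0.1687]
tool_rot: [3.139, 0.042, 0.02]
contact_force: [0.3, 0.4, 0.3]
opening: 0.0657
t: 13.27
tool_pos: [0.4417, -0.3885, 0.1686]
tool_rot: [3.14, 0.042, 0.02]
contact_force: [-0.0, 1.2, -0.4]
opening: 0.0648
expect [[311.51694931 245.32245487]] 0.06508166577283522
t 13.32 pos [ 0.4419 -0.3881  0.1686] shift [-0.25 -0.09 12.86] az None q6 0.69 op 0.0651
[ 318.  412.   90. 5657.] [[ 0.323  -0.3952  0.066 ]]
[309. 247.  18. 969.] [[ 0.4399 -0.386   0.066 ]]
[  608.   296.   113. 11499.] [[ 0.4116 -0.5834  0.066 ]]
[ 36.  28.  36. 438.] [[ 0.5641 -0.2285  0.066 ]]
```

View pics/w3.png

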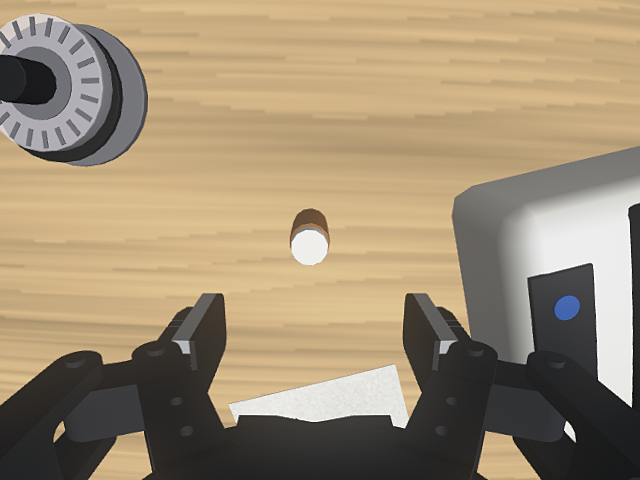

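Tall vial cap at (309,247), giving (0.440,-0.386). The analyser on the right is clear of the fingers.

```bash
P='python3 -m jog'
$P '[[-0.2,-0.2,4,0,0,0,60],[-0.3,-0.2,8,0,0,0,60],[-0.3,-0.2,11,0,0,0,60],[-0.3,-0.2,13.5,0,0,0,60],[-0.3,-0.2,14.2,0,0,0,60],[-0.3,-0.2,14.2,0,0,0,60],[-0.3,-0.2,14.2,0,0,0,60]]'
python3 -c "
from h import *
rel(.440,-.386,.026,np.pi/2+.03)"
$P '[[0,0,0,0,0,0,90],[0,0,0,0,0,0,120],[0,0,0,0,0,0,150],[0,0,0,0,0,0,200],[0,0,0,0,0,0,255],[0,0,0,0,0,0,255]]' 25
$P '[[0,0,-1,0,0,0,255],[0,0,-3,0,0,0,255],[0,0,-6,0,0,0,255],[0,0,-9,0,0,0,255],[0,0,-12,0,0,0,255],[0,0,-14,0,0,0,255],[0,0,-14,0,0,0,255]]'
python3 -c "
from h import *
rel(.592,-.015,.15,np.pi/2+.03)"
```

```text
t: 13.9
tool_pos: [0.4415, -0.3862, 0.0276]
tool_rot: [3.139, 0.045, 0.022]
contact_force: [0.3, 0.2, 0.6]
opening: 0.0655
t 13.9 pos [ 0.4415 -0.3862  0.0276] shift [-0.15 -0.03  0.16] az -0.0010957725257592088 q6 0.69 op 0.0655
t: 14.4
tool_pos: [0.4423, -0.387, 0.0293]
tool_rot: [3.137, 0.045, 0.024]
contact_force: [-0.4, 1.8, 5.6]
opening: 0.0255
t: 14.98
tool_pos: [0.4422, -0.3889, 0.1762]
tool_rot: [3.129, 0.045, 0.035]
contact_force: [0.0, -0.8, 1.0]
opening: 0.0251
t 14.98 pos [ 0.4422 -0.3889  0.1762] shift [ 16.   -36.98   2.51] az -0.0013916020920259342 q6 0.69 op 0.0251
```

```bash
P='python3 -m jog'
cat >> h.py <<'E'
def tilt():
    M=R.from_rotvec(get_obs()['tool_rot']).as_matrix(); d=M.T@np.array([0,0,-1]); print('ax,ay',np.cross([0,0,1],d)[:2].round(3))
E
$P '[[0.9,-2,0,0,0,0,255],[2.2,-5,0,0,0,0,255],[3.9,-9,0,0,0,0,255],[5.6,-13,0,0,0,0,255],[7.3,-17,0,0,0,0,255],[9.1,-21,0,0,0,0,255],[10.8,-25,0,0,0,0,255],[12.5,-29,0,0,0,0,255]]'
python3 -c "
from h import *
tilt();rel(.594,-.015,.12,np.pi/2+.03)"
```

```text
t: 15.65
tool_pos: [0.5544, -0.1038, 0.1743]
tool_rot: [3.129, 0.045, 0.033]
contact_force: [1.2, -0.5, -0.9]
opening: 0.0252
ax,ay [ 0.012 -0.021]
t 15.65 pos [ 0.5544 -0.1038  0.1743] shift [ 4.1  -8.83  5.41] az -0.0016013592364121365 q6 1.23 op 0.0252
```

```bash
P='python3 -m jog'
$P '[[2,-4,0,0.012,-0.02,0,255],[3.2,-7,0,0.012,-0.02,0,255],[4.1,-8.8,0,0.012,-0.02,0,255],[4.1,-8.8,2,0.012,-0.02,0,255],[4.1,-8.8,5,0.012,-0.02,0,255],[4.1,-8.8,8,0.012,-0.02,0,255],[4.1,-8.8,10,0.012,-0.02,0,255],[4.1,-8.8,10,0.012,-0.02,0,255]]'
python3 -c "
from h import *
tilt();rel(.594,-.015,.03,np.pi/2+.03)"
```

```text
t: 16.32
tool_pos: [0.59, -0.015, 0.0672]
tool_rot: [-3.14, -0.045, 0.018]
contact_force: [-0.5, 1.0, -1.0]
opening: 0.0251
ax,ay [-0.002  0.011]
t 16.32 pos [ 0.59   -0.015   0.0672] shift [0.44 0.01 3.71] az -0.0014334279703724917 q6 1.39 op 0.0251
```

```bash
P='python3 -m jog'
$P '[[0.4,0,1,0,0.01,0,255],[0.4,0,2,0,0.01,0,255],[0.4,0,3,0,0.01,0,255],[0.4,0,3.4,0,0.01,0,255],[0.4,0,3.6,0,0.01,0,255],[0.4,0,3.7,0,0.01,0,255],[0.4,0,3.8,0,0.01,0,255],[0.4,0,3.8,0,0.01,0,255]]'
$P '[[0,0,0.1,0,0,0,255],[0,0,0.1,0,0,0,255],[0,0,0.1,0,0,0,255]]'
```

```text
t: 16.98
tool_pos: [0.5941, -0.015, 0.0298]
tool_rot: [-3.14, -0.045, 0.0]
contact_force: [-0.1, -0.4, -0.4]
opening: 0.0254
t: 17.23
tool_pos: [0.5946, -0.015, 0.0294]
tool_rot: [-3.14, -0.045, -0.001]
contact_force: [-0.9, -0.6, 1.3]
opening: 0.0251
```

```bash
P='python3 -m jog'
$P '[[0,0,0.08,0,0,0,255],[0,0,0.08,0,0,0,255],[0,0,0.08,0,0,0,255]]'
$P '[[0,0,0,0,0,0,160],[0,0,0,0,0,0,130],[0,0,0,0,0,0,100],[0,0,0,0,0,0,60],[0,0,-1,0,0,0,40],[0,0,-3,0,0,0,40],[0,0,-7,0,0,0,40],[0,0,-11,0,0,0,40]]'
$P '[[0,0,-3,0,0,0,40],[0,0,-4,0,0,0,40],[0,0,-4,0,0,0,40]]'
python3 - <<'E'
from h import *
tilt();rel(.575,.388,.17,np.pi/2+.03)
c,im=snap('wrist','pics/w4.png')
E
```

```text
t: 17.48
tool_pos: [0.5947, -0.015, 0.0294]
tool_rot: [-3.14, -0.045, -0.001]
contact_force: [-3.5, 0.7, 4.7]
opening: 0.0256
t: 18.15
tool_pos: [0.593, -0.0149, 0.1392]
tool_rot: [-3.139, -0.045, 0.005]
contact_force: [1.4, 0.4, -0.6]
opening: 0.0722
t: 18.4
tool_pos: [0.5956, -0.0154, 0.1844]
tool_rot: [-3.141, -0.045, -0.008]
contact_force: [0.3, 0.1, 0.5]
opening: 0.0717
ax,ay [-0.    -0.005]
t 18.4 pos [ 0.5956 -0.0154  0.1844] shift [ -0.91 -40.38   1.45] az -0.0013001671690773264 q6 1.39 op 0.0717
```

View pics/w4.png

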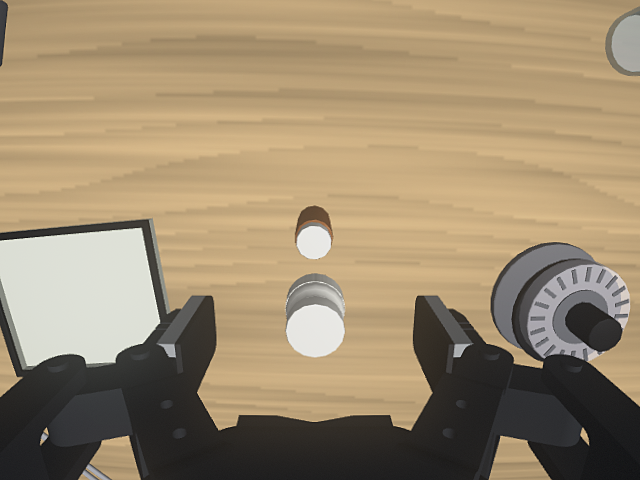

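Tall vial (cap 313,242) stands behind the jar (lid 315,329), both upright. The short vial is next.

```bash
P='python3 -m jog'
python3 - <<'E'
from h import *
c=calibration('wrist'); print(ray(c,[(313,242)],.066),ray(c,[(315,329)],.062))
E
$P '[[0,-4,0,0,0,0,40],[0,-8,0,0,0,0,40],[0,-12,0,0,0,0,40],[-0.3,-16,0,0,0,0,40],[-0.5,-20,1,0,0,0,40],[-0.6,-24,1.4,0,0,0,40],[-0.7,-28,1.4,0,0,0,40],[-0.8,-32,1.4,0,0,0,40]]'
$P '[[-0.1,-4,0,0,0,0,40],[-0.2,-8.2,0,0,0,0,60],[-0.2,-8.2,0,0,0,0,60],[-0.2,-8.2,0,0,0,0,60],[-0.2,-8.2,0,0,0,0,60],[-0.2,-8.2,0,0,0,0,60]]'
python3 - <<'E'
from h import *
c,im=snap('wrist','pics/w5.png')
hsv=cv2.cvtColor(im,cv2.COLOR_RGB2HSV)
print('expect',proj(c,[(.575,.3895,.038)]),get_obs()['opening']); tilt();rel(.575,.3895,.013,np.pi/2+.03)
m=cv2.inRange(hsv,(0,0,190),(180,40,255))
for k in cv2.findContours(m,cv2.RETR_EXTERNAL,cv2.CHAIN_APPROX_NONE)[0]:
    if cv2.contourArea(k)>300:
        (u,v),r=cv2.minEnclosingCircle(k); print(np.round((u,v,r,cv2.contourArea(k))),ray(c,[(u,v)],.038).round(4))
E
```

```text
[[ 0.59068622 -0.01473492  0.066     ]] [[ 0.52770135 -0.01783917  0.062     ]]
t: 19.12
tool_pos: [0.5743, 0.3056, 0.163]
tool_rot: [3.14, 0.045, -0.009]
contact_force: [0.2, -0.2, 0.2]
opening: 0.072
t: 19.62
tool_pos: [0.5695, 0.386, 0.1611]
tool_rot: [3.139, 0.043, -0.013]
contact_force: [-0.6, -0.8, 0.4]
opening: 0.0654
expect [[307.8931558 223.8191183]] 0.06546229424093082
ax,ay [0.002 0.008]
t 19.67 pos [0.5699 0.3859 0.1617] shift [ 0.64 -0.38 14.87] az -0.003051261430226937 q6 2.03 op 0.0655
[  99.  329.   74. 5514.] [[0.4937 0.5371 0.038 ]]
[  568.   288.   100. 19804.] [[0.5342 0.2055 0.038 ]]
[309. 228.  17. 842.] [[0.5725 0.3886 0.038 ]]
[  172.    12.    78. 11086.] [[0.7002 0.4721 0.038 ]]
```

View pics/w5.png

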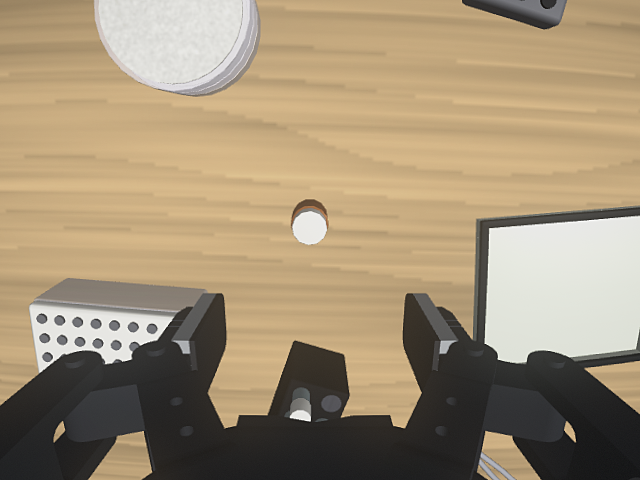

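```bash
P='python3 -m jog'
$P '[[0.3,-0.3,4,0,0.008,0,60],[0.3,-0.3,8,0,0.008,0,60],[0.3,-0.3,11,0,0.008,0,60],[0.3,-0.3,13,0,0.008,0,60],[0.3,-0.3,14.5,0,0.008,0,60],[0.3,-0.3,14.8,0,0.008,0,60],[0.3,-0.3,14.8,0,0.008,0,60]]'
$P '[[0,0,0,0,0,0,90],[0,0,0,0,0,0,120],[0,0,0,0,0,0,150],[0,0,0,0,0,0,200],[0,0,0,0,0,0,255],[0,0,0,0,0,0,255]]' 25
$P '[[0,0,-1,0,0,0,255],[0,0,-3,0,0,0,255],[0,0,-6,0,0,0,255],[0,0,-9,0,0,0,255],[0,0,-12,0,0,0,255],[0,0,-13,0,0,0,255],[0,0,-13,0,0,0,255]]'
python3 -c "
from h import *
tilt();rel(.460,-.019,.15,np.pi/2+.03)"
```

```text
t: 20.25
tool_pos: [0.5715, 0.3876, 0.0129]
tool_rot: [3.139, 0.041, -0.002]
contact_force: [-0.4, -0.4, 0.9]
opening: 0.0656
t: 20.75
tool_pos: [0.5726, 0.3882, 0.0149]
tool_rot: [3.14, 0.041, 0.002]
contact_force: [-0.9, -0.7, 6.4]
opening: 0.025
t: 21.33
tool_pos: [0.5745, 0.3896, 0.1498]
tool_rot: [-3.139, -0.041, -0.013]
contact_force: [-0.0, -0.2, 0.0]
opening: 0.025
ax,ay [-0.002 -0.008]
t 21.33 pos [0.5745 0.3896 0.1498] shift [-12.51  40.55  -0.21] az -0.003927949482699589 q6 2.03 op 0.025
```

```bash
P='python3 -m jog'
$P '[[-0.6,2,0,0,0,0,255],[-1.5,5,0,0,0,0,255],[-2.8,9,0,0,0,0,255],[-4,13,0,0,0,0,255],[-5.2,17,0,0,0,0,255],[-6.5,21,0,0,0,0,255],[-7.7,25,0,0,0,0,255],[-8.9,29,0,0,0,0,255]]'
python3 -c "
from h import *
tilt();rel(.460,-.019,.06,np.pi/2+.03)"
```

```text
t: 22.0
tool_pos: [0.4909, 0.0969, 0.1455]
tool_rot: [-3.14, -0.042, -0.007]
contact_force: [0.5, -0.8, 0.2]
opening: 0.0251
ax,ay [-0.002 -0.004]
t 22.0 pos [0.4909 0.0969 0.1455] shift [-3.43 11.52  8.52] az -0.0031831589712103536 q6 1.59 op 0.0251
```

```bash
P='python3 -m jog'
$P '[[-1.2,4,0,0,0,0,255],[-2.3,8,0,0,0,0,255],[-3.1,10.5,1,0,0,0,255],[-3.4,11.5,3,0,0,0,255],[-3.4,11.5,5,0,0,0,255],[-3.4,11.5,7,0,0,0,255],[-3.4,11.5,8.5,0,0,0,255],[-3.4,11.5,8.5,0,0,0,255]]'
python3 -c "
from h import *
tilt();rel(.460,-.019,.015,np.pi/2+.03)"
```

```text
t: 22.67
tool_pos: [0.4555, -0.018, 0.0542]
tool_rot: [-3.137, -0.041, 0.011]
contact_force: [0.2, -0.0, -1.3]
opening: 0.0251
ax,ay [-0.004  0.007]
t 22.67 pos [ 0.4555 -0.018   0.0542] shift [0.47 0.12 3.92] az -0.003780436509391194 q6 1.34 op 0.0251
```

```bash
P='python3 -m jog'
$P '[[0.4,0.1,1,0,0.005,0,255],[0.4,0.1,2,0,0.005,0,255],[0.4,0.1,3,0,0.005,0,255],[0.4,0.1,3.5,0,0.005,0,255],[0.4,0.1,3.7,0,0.005,0,255],[0.4,0.1,3.8,0,0.005,0,255],[0.4,0.1,3.9,0,0.005,0,255],[0.4,0.1,3.9,0,0.005,0,255]]'
$P '[[0,0,0.1,0,0,0,255],[0,0,0.1,0,0,0,255],[0,0,0.1,0,0,0,255]]'
```

```text
t: 23.33
tool_pos: [0.4597, -0.0188, 0.0156]
tool_rot: [-3.137, -0.041, 0.002]
contact_force: [0.3, 0.4, -0.3]
opening: 0.0251
t: 23.58
tool_pos: [0.46, -0.0189, 0.015]
tool_rot: [-3.137, -0.041, 0.0]
contact_force: [-0.1, -0.1, -0.2]
opening: 0.0249
```

```bash
P='python3 -m jog'
$P '[[0,0,0.1,0,0,0,255],[0,0,0.1,0,0,0,255],[0,0,0.1,0,0,0,255]]'
$P '[[0,0,0.05,0,0,0,255],[0,0,0.05,0,0,0,255]]'
```

```text
t: 23.83
tool_pos: [0.4601, -0.0189, 0.0149]
tool_rot: [-3.137, -0.041, 0.001]
contact_force: [-4.6, 1.3, 6.2]
opening: 0.025
t: 24.0
tool_pos: [0.4603, -0.0189, 0.0149]
tool_rot: [-3.137, -0.041, 0.001]
contact_force: [-2.0, 1.0, 4.1]
opening: 0.0248
```

```bash
P='python3 -m jog'
$P '[[0,0,0,0,0,0,160],[0,0,0,0,0,0,130],[0,0,0,0,0,0,100],[0,0,0,0,0,0,70],[0,0,-1,0,0,0,60],[0,0,-3,0,0,0,60],[0,0,-7,0,0,0,60],[0,0,-11,0,0,0,60]]'
$P '[[0,0,-4,0,0,0,60],[0,0,-7,0,0,0,60],[0,0,-7,0,0,0,60],[0,0,-7,0,0,0,60]]'
python3 -c "
from h import *
tilt();rel(.42,.385,.2,np.pi/2-.32)"
```

```text
t: 24.67
tool_pos: [0.4588, -0.019, 0.1251]
tool_rot: [-3.136, -0.041, 0.007]
contact_force: [0.6, -1.0, 0.6]
opening: 0.065
t: 25.0
tool_pos: [0.4606, -0.0196, 0.1985]
tool_rot: [-3.138, -0.041, -0.003]
contact_force: [0.1, 0.2, 0.4]
opening: 0.0655
ax,ay [-0.003 -0.002]
t 25.0 pos [ 0.4606 -0.0196  0.1985] shift [-2.990e+00 -4.056e+01 -2.000e-02] az 0.34642554755099475 q6 1.34 op 0.0655
```

```bash
P='python3 -m jog'
$P '[[-0.3,-4,0,0,0,0.1,60],[-0.6,-8,0,0,0,0.2,60],[-0.9,-12,0,0,0,0.3,60],[-1.2,-16,0,0,0,0.35,60],[-1.5,-20,0,0,0,0.35,60],[-1.8,-24,0,0,0,0.35,60],[-2.1,-28,0,0,0,0.35,60],[-2.4,-32,0,0,0,0.35,60]]'
python3 -c "
from h import *
rel(.42,.385,.2,np.pi/2-.32)"
```

```text
t: 25.67
tool_pos: [0.4263, 0.3011, 0.1974]
tool_rot: [-3.099, 0.505, 0.002]
contact_force: [0.3, -0.5, -0.9]
opening: 0.0656
t 25.67 pos [0.4263 0.3011 0.1974] shift [-3.27 -7.76 -0.24] az -0.0032104981956448952 q6 2.36 op 0.0656
```

```bash
P='python3 -m jog'
$P '[[-1.7,-4,0,0,0,0,60],[-3.3,-7.8,0,0,0,0,60],[-3.3,-7.8,0,0,0,0,60],[-3.3,-7.8,0,0,0,0,60],[-3.3,-7.8,0,0,0,0,60]]'
python3 - <<'E'
from h import *
c,im=snap('wrist','pics/w6.png')
tilt();rel(.4286,.380,.031,np.pi/2-.32)
E
```

```text
t: 26.08
tool_pos: [0.4189, 0.3849, 0.1957]
tool_rot: [3.099, -0.504, -0.006]
contact_force: [-1.2, -0.0, 0.9]
opening: 0.0655
ax,ay [0.001 0.003]
t 26.13 pos [0.4193 0.3844 0.1962] shift [ 1.07  0.1  16.51] az -0.0037066566862185013 q6 2.5 op 0.0654
```

View pics/w6.png

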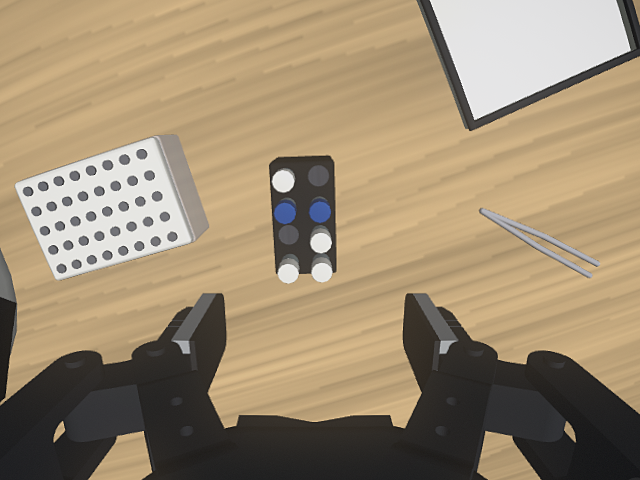

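Block's top face spans about (271–334, 162–274), with its centre at (303,218). It is nearly aligned with the jaws, with a gap to the tip box at left.

```bash
P='python3 -m jog'
python3 - <<'E'
from h import *
c=calibration('wrist'); p=ray(c,[(303.5,218)],.055)[0]; print(p,ray(c,[(271,163),(334,160),(336,273),(276,276)],.055).round(4).tolist()); rel(p[0],p[1],.031); print(ray(c,[(197,240),(160,140)],.053))
E
```

```text
[0.42742135 0.38869721 0.055     ] [[0.4698, 0.3971, 0.055], [0.4583, 0.3567, 0.055], [0.382, 0.3797, 0.055], [0.3935, 0.4212, 0.055]]
t 26.13 pos [0.4193 0.3844 0.1962] shift [ 0.68 -0.69 16.51] az None q6 2.5 op 0.0654
[[0.4361173  0.46554528 0.053     ]
 [0.50844264 0.4626656  0.053     ]]
```

```bash
P='python3 -m jog'
$P '[[0.5,-0.5,3,0,0,-0.02,60],[0.7,-0.7,6,0,0,-0.02,60],[0.7,-0.7,9,0,0,-0.02,60],[0.7,-0.7,12,0,0,-0.02,60],[0.7,-0.7,14.5,0,0,-0.02,60],[0.7,-0.7,16,0,0,-0.02,60],[0.7,-0.7,16.3,0,0,-0.02,60],[0.7,-0.7,16.3,0,0,-0.02,60]]'
$P '[[0,0,0,0,0,0,75],[0,0,0,0,0,0,90],[0,0,0,0,0,0,110],[0,0,0,0,0,0,140],[0,0,0,0,0,0,255],[0,0,0,0,0,0,255]]' 40
python3 -c "
from h import *
tilt();rel(.4274,.3887,.033)"
$P '[[0,0,-1,0,0,0,255],[0,0,-3,0,0,0,255],[0,0,-6,0,0,0,255],[0,0,-9,0,0,0,255],[0,0,-11,0,0,0,255],[0,0,-11,0,0,0,255],[0,0,-11,0,0,0,255]]'
python3 -c "
from h import *
tilt();rel(.5200,.1815,.12,.115)"
```

```text
t: 26.8
tool_pos: [0.427, 0.3868, 0.0317]
tool_rot: [3.102, -0.478, -0.009]
contact_force: [-0.5, 0.2, 0.7]
opening: 0.0654
t: 27.3
tool_pos: [0.4285, 0.3877, 0.0338]
tool_rot: [3.104, -0.478, -0.004]
contact_force: [0.5, -0.7, 6.1]
opening: 0.0435
ax,ay [0.001 0.003]
t 27.3 pos [0.4285 0.3877 0.0338] shift [-0.14 -0.06  0.08] az None q6 2.48 op 0.0435
t: 27.88
tool_pos: [0.4291, 0.388, 0.1449]
tool_rot: [-3.104, 0.478, 0.002]
contact_force: [-0.4, -0.1, -2.3]
opening: 0.0436
ax,ay [-0.001  0.001]
t 27.88 pos [0.4291 0.388  0.1449] shift [14.88 16.96  2.46] az 1.1503103511534176 q6 2.48 op 0.0436
```

```bash
P='python3 -m jog'
$P '[[1,1.2,0,0,0,-0.05,255],[3,3.4,0,0,0,-0.15,255],[5,5.7,0,0,0,-0.25,255],[7,8,0,0,0,-0.35,255],[9,10.3,0,0,0,-0.45,255],[11,12.5,0,0,0,-0.55,255],[13,14.8,0,0,0,-0.65,255],[14.9,17,0,0,0,-0.75,255]]'
$P '[[0,0,0,0,0,-0.1,255],[0,0,0,0,0,-0.2,255],[0,0,0,0,0,-0.3,255],[0,0,0,0,0,-0.4,255],[0,0,0,0,0,-0.5,255],[0,0,0,0,0,-0.6,255],[0,0,0,0,0,-0.7,255],[0,0,0,0,0,-0.8,255]]'
python3 -c "
from h import *
tilt();rel(.5200,.1815,.12,.115)"
```

```text
t: 28.55
tool_pos: [0.5185, 0.1792, 0.1412]
tool_rot: [-3.061, -0.7, 0.01]
contact_force: [0.2, 1.0, -2.1]
opening: 0.0435
t: 29.22
tool_pos: [0.5164, 0.1788, 0.1376]
tool_rot: [-2.539, -1.84, 0.017]
contact_force: [-1.1, -0.5, -1.6]
opening: 0.0434
ax,ay [-0.011  0.005]
t 29.22 pos [0.5164 0.1788 0.1376] shift [0.38 0.28 1.76] az -0.4314080252846 q6 0.51 op 0.0434
```

```bash
P='python3 -m jog'
$P '[[0.4,0.3,0,-0.005,0.002,-0.1,255],[0.4,0.3,0,-0.011,0.005,-0.2,255],[0.4,0.3,0,-0.011,0.005,-0.3,255],[0.4,0.3,0,-0.011,0.005,-0.4,255],[0.4,0.3,0,-0.011,0.005,-0.43,255],[0.4,0.3,0,-0.011,0.005,-0.43,255],[0.4,0.3,0,-0.011,0.005,-0.43,255]]'
python3 - <<'E'
from h import *
tilt();rel(.5200,.1815,.0378,.115)
c,a=snap('top','pics/t2.png'); c,b=snap('side','pics/s2.png')
cv2.imwrite('pics/c2.png',np.hstack([cv2.resize(a[220:330,230:330,::-1],(400,440)),cv2.resize(b[210:320,280:380,::-1],(400,440))]))
E
```

```text
t: 29.8
tool_pos: [0.5189, 0.1814, 0.135]
tool_rot: [-2.09, -2.339, 0.004]
contact_force: [0.2, -0.5, -2.2]
opening: 0.0438
ax,ay [-0.005 -0.002]
t 29.8 pos [0.5189 0.1814 0.135 ] shift [-0.02  0.16  9.72] az -0.0023448490331250404 q6 0.09 op 0.0438
```

View pics/c2.png

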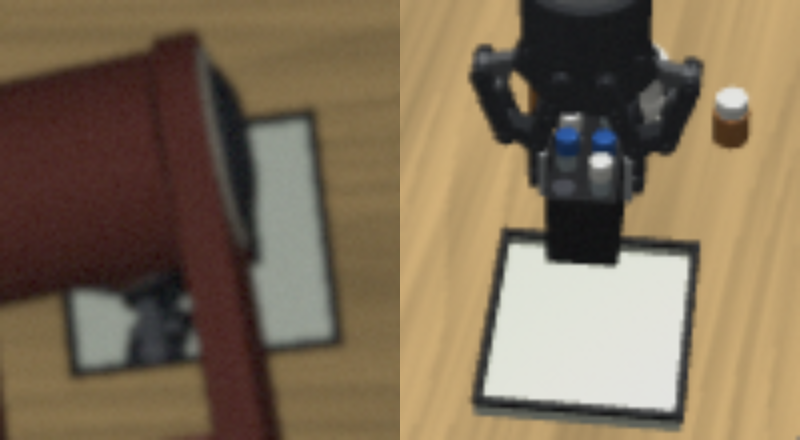

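The block hangs level over the tray, aligned with it. Lowering.

```bash
P='python3 -m jog'
$P '[[0,0.1,2,-0.004,0,0,255],[0,0.1,4,-0.004,0,0,255],[0,0.1,6,-0.004,0,0,255],[0,0.1,7.5,-0.004,0,0,255],[0,0.1,8.5,-0.004,0,0,255],[0,0.1,9,-0.004,0,0,255],[0,0.1,9.3,-0.004,0,0,255],[0,0.1,9.3,-0.004,0,0,255]]'
$P '[[0,0,0.1,0,0,0,255],[0,0,0.2,0,0,0,255],[0,0,0.3,0,0,0,255],[0,0,0.3,0,0,0,255],[0,0,0.3,0,0,0,255]]'
```

```text
t: 30.57
tool_pos: [0.5203, 0.1818, 0.043]
tool_rot: [-2.092, -2.342, -0.003]
contact_force: [-0.4, -0.2, -2.3]
opening: 0.0435
t: 30.98
tool_pos: [0.5205, 0.1819, 0.0403]
tool_rot: [-2.092, -2.342, -0.004]
contact_force: [-0.0, -0.1, -2.5]
opening: 0.0434
```

```bash
P='python3 -m jog'
$P '[[0,0,0.1,0,0,0,255],[0,0,0.2,0,0,0,255],[0,0,0.2,0,0,0,255],[0,0,0.2,0,0,0,255]]'
$P '[[0,0,0.1,0,0,0,255],[0,0,0.1,0,0,0,255],[0,0,0.1,0,0,0,255]]'
```

```text
t: 31.32
tool_pos: [0.5204, 0.1819, 0.0382]
tool_rot: [-2.092, -2.342, -0.004]
contact_force: [-0.3, 0.2, -2.6]
opening: 0.043
t: 31.57
tool_pos: [0.5206, 0.182, 0.0379]
tool_rot: [-2.092, -2.342, -0.004]
contact_force: [-3.5, 0.3, 4.2]
opening: 0.0438
```

Contact. Release and retreat towards the left and up, so the cameras can see.

```bash
P='python3 -m jog'
$P '[[0,0,0,0,0,0,110],[0,0,0,0,0,0,80],[0,0,0,0,0,0,60],[0,0,0,0,0,0,60],[0,0,-1,0,0,0,60],[0,0,-3,0,0,0,60],[0,0,-7,0,0,0,60],[0,0,-11,0,0,0,60]]'
$P '[[0,0,-4,0,0,0,60],[0,0,-8,0,0,0,60],[0,0,-12,0,0,0,60],[0,0,-14,0,0,0,60],[0,0,-14,0,0,0,60]]'
python3 -c "
from h import *
tilt();rel(.40,.45,.30)"
```

```text
t: 32.23
tool_pos: [0.519, 0.1814, 0.1479]
tool_rot: [-2.09, -2.34, 0.001]
contact_force: [1.1, 0.8, 0.1]
opening: 0.0654
t: 32.65
tool_pos: [0.5221, 0.1817, 0.2966]
tool_rot: [2.09, 2.34, 0.015]
contact_force: [-0.0, 0.9, 0.3]
opening: 0.0649
ax,ay [ 0.01  -0.003]
t 32.65 pos [0.5221 0.1817 0.2966] shift [28.04 -9.11 -0.34] az None q6 0.09 op 0.0649
```

```bash
P='python3 -m jog'
$P '[[4,-1.3,0,0,0,0,60],[8,-2.6,0,0,0,0,60],[12,-3.9,0,0,0,0,60],[16,-5.2,0,0,0,0,60],[20,-6.5,0,0,0,0,60],[24,-7.8,0,0,0,0,60],[28,-9.1,0,0,0,0,60],[28,-9.1,0,0,0,0,60]]'
python3 - <<'E'
from h import *
c,a=snap('top','pics/t3.png'); cs,b=snap('side','pics/s3.png')
cv2.imwrite('pics/c3.png',np.hstack([cv2.resize(a[180:340,220:510,::-1],(640,353))]))
cv2.imwrite('pics/c3.png',np.vstack([cv2.resize(a[200:330,230:500,::-1],(620,298)),cv2.resize(b[150:340,280:440,::-1],(620,736))[:300]]) if 0 else np.hstack([cv2.resize(a[190:340,230:500,::-1],(486,270)),cv2.resize(b[160:330,270:450,::-1],(286,270))]))
E
```

```text
t: 33.32
tool_pos: [0.3964, 0.4542, 0.2956]
tool_rot: [2.084, 2.349, 0.014]
contact_force: [-0.1, 0.2, -1.5]
opening: 0.0654
```

View pics/t3.png

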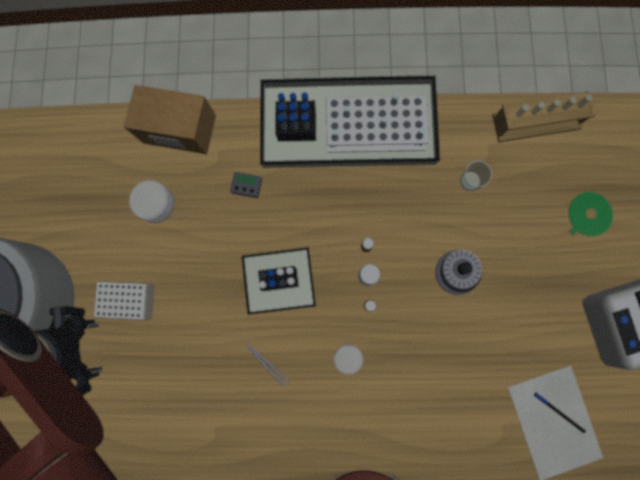

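View pics/s3.png

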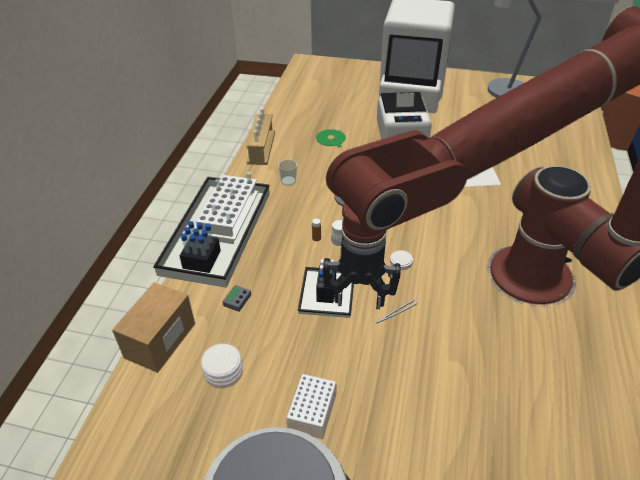

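The top view shows everything laid out as asked: rotor (463,269), tray with block (278,279), and jar, tall vial and short vial at (370,274), (368,243) and (370,306). The tip box, timer and beaker have not moved. A numeric check, then I hand in.

```bash
python3 - <<'E'
from h import *
c=calibration('top'); im=cv2.imread('pics/t3.png'); hsv=cv2.cvtColor(im,cv2.COLOR_BGR2HSV)
def blob(b,lo,hi):
    x0,y0,x1,y1=b; m=cv2.inRange(hsv[y0:y1,x0:x1],lo,hi)
    return max(cv2.findContours(m,cv2.RETR_EXTERNAL,cv2.CHAIN_APPROX_NONE)[0],key=cv2.contourArea)+np.array([x0,y0])
W=((0,0,130),(180,70,255)); D=((0,0,0),(180,255,60))
S=np.array([.5325,-.2158]);T=np.array([.52,.1815]);y=(T-S)/np.linalg.norm(T-S);x=np.array([y[1],-y[0]])
for n,b,w,z in[('jar',(355,260,385,290),W,.062),('tall',(357,232,380,255),W,.066),('short',(360,295,380,316),W,.038),('hub',(453,258,474,280),D,.080)]:
    k=blob(b,*w); p=ray(c,[cv2.minEnclosingCircle(k)[0]],z)[0,:2]; print(n,p.round(4),'stand frame',((p-S)@x).round(4),((p-S)@y).round(4))
k=cv2.convexHull(blob((250,258,306,300),*D)); X=ray(c,k.reshape(-1,2),.059)[:,:2]; print('block',cv2.minAreaRect(X.astype(np.float32)))
d=cv2.absdiff(im,cv2.imread('pics/top0.png')).max(2); print('bystander diffs',[int(np.percentile(d[a:b,e:f],99)) for a,b,e,f in[(155,195,455,495),(168,200,228,264),(278,322,92,155)]])
E
```

```text
jar [ 0.5294 -0.0194] stand frame 0.0031 0.1964
tall [ 0.5946 -0.016 ] stand frame 0.0684 0.1978
short [ 0.4626 -0.0201] stand frame -0.0637 0.1978
hub [ 0.5366 -0.2127] stand frame 0.0042 0.0029
block ((0.5215442180633545, 0.17670384049415588), (0.041507378220558167, 0.0786338821053505), 6.479023456573486)
bystander diffs [8, 10, 7]
```

```bash
python3 -c "
from station import *
o=get_obs(); print(o['t'],abs(o['dq']).max()); print(finish_job())"
```

```text
33.4167 0.04977675125245719
the job is handed in; nothing more can be done
None
```

I set out the whole kit in one pass and handed the job in at 33.4 s of the 131 s allowed. `finish_job` reports no verdict, so the results below are my own last top-camera measurements.

| Item | Measured | Limit |
|---|---|---|
| Rotor | about 5 mm from stand centre | 12 mm |
| Block | about 5 mm from tray middle, long sides parallel to the tray within measurement error | 15 mm, 0.2 rad |
| Jar | 3 mm off the line, 196 mm from the stand | 15 mm off the line, under 216 mm from stand and from tray |
| Tall vial (behind) | 65 mm from the jar, 198 mm along from the stand | 50–80 mm, 182–218 mm |
| Short vial (in front) | 67 mm from the jar, 198 mm along from the stand | 50–80 mm, 182–218 mm |

- **Setting down:** Each item was lowered until the wrist force showed light contact (about 4–6 N), then released. In the pictures everything stands upright.
- **Bystanders:** The beaker, timer and tip box show no change between the first and last pictures.
- **Side view:** In the last side picture the arm hid the rotor and short vial and part of the jar and block, so the final check rests on the top view alone. No check disagreed beyond about 5 mm.

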